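Feed a clamp knob down the chute to the escapement stop

ROBOT

A 6-joint arm with a two-finger parallel gripper is mounted at the origin on the work surface. World frame = base frame: x ahead of the robot, y to its left, z up, the work surface at z = 0. Lengths are in m, angles in degrees, forces in N, time in s.
With the tool pointing down it reaches from about 0.375 to 0.9 m from the base axis. Payload 3.1 kg.
Tool frame: the origin (TCP) lies at the very end of the fingers, on their centre line; the grasp point (between the pads) lies 19 mm behind it; z points along the fingers, y is the line along which they close (so a half turn about z gives the same grasp; the last joint's range is limited). The gripper opens to 87 mm and grips with 3 to 60 N. Pads are 19 mm wide; open, the fingers measure 117 mm over their backs; the gripper's body (75 mm by 190 mm) begins 51 mm behind the grasp point.
Start: joints at [63.111, 30.224, 82.088, -0, 67.689, -10.227], TCP at [0.179, 0.599, 0.223] pointing down, gripper open.
Joint ranges: [-176.69, 176.69], [-43.24, 126.21], [12.49, 139.97], [-82, 262], [0, 151.66], [-163.58, 163.58]. Speed limits (degrees/s): [159.86, 159.86, 180, 180, 180, 180].

INTERFACE

Orientations are given as a 3x3 rotation matrix whose columns are the frame's x, y, z axes.
In Python, from rig import bot gives the robot as it stands.
- The arm moves only by the tool move_arm, never from a script. Its argument "increments" is a list of rows, each an object with "xyz": the shift along the tool's x, y, z in mm, a list of three; "roll": the turn about the tool's z in rad; "grip": the opening in per cent of the stroke, from 0 (shut) to 100 (fully open). A call has 1 to 5 rows; each row shifts and turns the commanded pose from where the row before left it, along the tool's axes as they then stand; what a row does not reach is not made up. A row lasts 1/12 s, in which the tool goes at most 41.7 mm and 7.16 degrees, less where a joint would pass 70% of its speed; a pose out of reach is approached as far as the arm can. A call is refused whole if a number of a shift passes 41.7 or a number of a turn 0.125, either way. A call with a gripper value outside its range is refused whole. The fingers move at their own pace and stop on an object; the grip force is fixed at half the most. Time passes only in rows, so rows that do not move let the fingers close. It gives the time, the measured TCP pose, the force, the opening and the grip force at its end, in the units of the state.
- bot.read_state(): the state, without advancing time (a new reading comes with each control period).
- bot.capture(name): name is "side" or "top" or "wrist"; returns (picture, depth): 420x560x3 uint8, red, green, blue; 420x560 float32, m along the optical axis (not along the pixel's ray), 0 where there is no reading.
- bot.camera_model(name): a dict with "intrinsics" (3x3 intrinsics, pixels), "rvec" (rotation vector, rad) and "tvec" (3), from world to camera coordinates, as OpenCV has them; the wrist camera has in their place "tool_from_camera" (4x4, takes a point from camera to tool coordinates, whose origin is the TCP and whose axes are the flange's). Camera axes: x right, y down, z forward; pixel columns grow to the right and rows downward; lengths in m; the calibration is good to about 2 mm. A picture is of the moment at which its call begins: read the wrist's pose just before it. camera_model takes no time and is no camera call.
- bot.hand_in(): hands the job in; it is judged then, once.
Trained networks look in the newest picture that a camera, given by its name, has taken for a name from the list of things; names that differ only in an ending like _2 or _b are one class to them, and where a whole thing is asked for, a point or a joint stands for the part that bears it (a point fixed in the world has none). Each returns a list of dicts, best first, with "conf" (0 to 1); they miss things now and then, are a little off and sometimes report something else, mostly with a low value. They report only what shows in the picture. A call takes as long as a camera call. They do not tell look-alikes from the thing itself.
- bot.spot_in(label, camera): "at" ([x, y, z] in m, in the coordinates of the camera as it stood for that picture, good to about 4 mm: the middle of the surface that is visible of it).
- bot.trace(label, camera): "mask" (420x560 bool, what is visible of it).
The state is a dict: "time_s": time; "joint_positions": joint angles; "qvel": joint speeds; "tau": joint torques, N m; "position": TCP position; "tcp_rot": TCP orientation; "force": force on the tool from outside, world axes, zero at the start; "moment": the same for the moment, N m; "opening": opening from 0.0 (shut) to 1.0 (fully open); "grasp_force": force on a finger pad.
Only numpy, scipy, OpenCV 4.12 (cv2) and the standard library are available. Lean on these libraries where they do the work, as an engineer would, in place of code of your own. Each camera call takes 0.05 s, during which the arm holds its last target. There are 200 camera calls.

TASK

Take the black clamp knob out of the grey tray and stand it, stud up, in the open upper end of the sloped feed chute. Then push it down the chute, past the sprung check roller, until it presses the sprung stop blade back a little: about 8 N is right, and it must never bear on the stop with more than 12 N. Leave it resting flat against the blade, and leave the socket unit, the bracket and the mug where they are.

Things in the scene. Friction and masses are not known exactly. Their poses are not given: they have to be found in the camera images.
- knob_mid (a point): Centre of the loose black clamp knob, which stands upright in the tray: a ribbed disc, 44 mm diameter, 16 mm high, with a steel stud, 10 mm diameter, 46 mm long, rising from the middle of its top (62 mm overall). The point is on the axis, 31 mm above the underside, 15 mm above the disc's top; z runs up the stud. 0.1 to 0.2 kg. Best gripped by the stud, from above.
- tray: Grey plastic tray fixed to the table, 130 x 110 mm (x, y), walls 14 mm high and 3 mm thick, floor 3 mm thick; origin at the centre of its underside.
- track: Fixed aluminium track of the chute. Origin: on its floor, on the centre line, in the middle of the open loading end. x runs downhill along the floor (9.7 degrees below level), y across (left looking downhill), z square to the floor. Loading end, x -50 to 35 mm: open above and uphill, 64 mm wide, walls 11 mm high; narrows to 50 mm at x 64. The knob does not slide by itself; friction unknown.
- slot_mouth (a point): On the track's centre line, 64 mm downhill of the track's origin and 21.5 mm off its floor; axes as the track's. From here down to the escapement head the 50 mm wide channel is covered by two lips (underside 18.5, top 21.5 mm off the floor) with a slot 22 mm wide between them for the stud: the disc can only be slid in under the lips, the stud standing up through the slot.
- roller_place (a point): On the track's floor, centre line, 112 mm downhill of the track's origin, beside the sprung check roller: vertical, 12 mm diameter, in the +y wall, reaching 9 mm into the channel, 0.9 N per mm. It presses the disc aside and resists a push with a few N while the disc's centre goes from about 25 mm uphill of here to here, then closes behind it.
- gate: Escapement head: white block, 24 x 70 x 34 mm, fixed across the track's lower end; origin on the track's floor, middle of its uphill face, 220 mm from the track's origin; axes as the track's. On its uphill side a steel stop blade, 36 wide, 15 high, square across the channel, moves on a spring of 3 N per mm (9 mm of give). Where the blade stands: see the head point.
- head (a point): The same point as the escapement head's origin, axes as the track's. The stop blade's uphill face stands between 24 and 68 mm uphill of here, set anew for each batch and not given: find it by feel. The disc's centre is 22 mm uphill of the blade's face when they touch. A push on the stud tips the knob slightly against the lips, whose friction takes about a quarter of it.
- unit: Bystander: finished white desk socket unit with a pinkish top, 62 x 190 x 58 mm, loose on the table; origin at the centre of its underside, long along y.
- bracket: Bystander: bent white steel clamp bracket, 60 x 50 x 78 mm, loose on the table; origin at the centre of its underside.
- mug: Bystander: white mug, 80 mm diameter, 95 mm high, handle at +y; origin at the centre of its underside.
Things that resemble listed ones, but are neither listed nor needed, are in the scene too. Of the things that look like the part that bears knob_mid, take the one that is farthest to the robot's left at the start.

How it is judged (in metres and radians):
On the way, in this order (a step that is already met when the one before it is completed fails the run):
1. the knob stands in the open loading end of the track (x of knob_mid in the frame of track between -0.04 and 0.06 m and y of knob_mid in the frame of track between -0.014 and 0.014 m and z of knob_mid in the frame of track between 0.026 and 0.037 m), for 0.1 s.
2. the knob presses on the stop blade with more than 3 N (contact force between knob and gate above 3 N), for 0.1 s.
At the end, for the whole second after the job is handed in: The knob lies flat on the track's floor (within 3 mm and 0.06 rad), past the check roller, at rest, let go, and still touching the stop blade (contact force between knob and gate above 0.03 N and x of knob_mid in the frame of gate between -0.093 and -0.04 m and z of knob_mid in the frame of gate between 0.028 and 0.034 m and angle between the z axis of knob_mid and the z axis of gate, either way round below 0.06 rad and linear speed of knob below 0.01 m/s).
It fails at once if the knob bears on the stop with more than 12 N (contact force between knob and gate above 12 N).
It fails at once if the socket unit is moved more than 15 mm (distance of unit from where it was at the start of the episode above 0.015 m).
It fails at once if the bracket is moved more than 15 mm (distance of bracket from where it was at the start of the episode above 0.015 m).
It fails at once if the mug is moved more than 15 mm (distance of mug from where it was at the start of the episode above 0.015 m).
It also fails if it takes over 59 s, if anything falls off the work surface, if the arm or the gripper's body presses on something with over 40 N, if the wrist force passes 120 N, or if a joint passes its speed limit or range.

## Working session

There is one attempt and no reset: what is moved stays moved. The work goes in short steps, Python scripts to look and compute and a tool call to move; the robot and the scene stay as the last step left them, time stands still between calls to the robot, and variables do not carry over. Pictures are saved under pics/ and viewed, at most 10 in all, crops included, and the job is handed in when it is done.

Besides the shell and the picture viewer there is one more tool, called as name(argument=value, ...) on one line, values as JSON. move_arm: Moves the arm, as the interface text tells. Its arguments: {"type":"object","properties":{"increments":{"type":"array"}},"required":["increments"]}

```bash
mkdir -p pics; ls
cat > h.py <<'E'
import numpy as np, cv2
from rig import bot
def cam(name):
    m=bot.camera_model(name); K=np.array(m["intrinsics"])
    T=np.eye(4)
    if name=="wrist":
        s=bot.read_state(); W=np.eye(4); W[:3,:3]=np.array(s["tcp_rot"]); W[:3,3]=s["position"]
        T=W@np.array(m["tool_from_camera"])
    else:
        R=cv2.Rodrigues(np.array(m["rvec"],float))[0]; t=np.array(m["tvec"],float).ravel()
        T[:3,:3]=R.T; T[:3,3]=-R.T@t
    return K,T
def cloud(name,d,K,T):
    v,u=np.mgrid[:d.shape[0],:d.shape[1]]
    p=np.stack([(u-K[0,2])/K[0,0]*d,(v-K[1,2])/K[1,1]*d,d],-1)
    return p@T[:3,:3].T+T[:3,3]
def shot(name,fn=None):
    K,T=cam(name); im,d=bot.capture(name)
    if fn: cv2.imwrite("pics/"+fn,im[:,:,::-1])
    return im,d,K,T,cloud(name,d,K,T)
def w(T,at): return T[:3,:3]@np.array(at)+T[:3,3]
E
python3 - <<'E'
from h import *
np.set_printoptions(precision=4,suppress=True)
s=bot.read_state(); print(s["time_s"],s["position"],s["tcp_rot"],s["force"])
for c in ["top","side"]:
    im,d,K,T,P=shot(c,c+"1.png"); np.savez(c+"1.npz",im=im,d=d,K=K,T=T,P=P)
    print(c,T)
    for l in ["knob_mid","track","gate","tray","unit","bracket","mug"]:
        print(l,[(round(x["conf"],2),w(T,x["at"]).round(3)) for x in bot.spot_in(l,c)])
E
```

```text
pics
0.0 [0.1788 0.5981 0.2216] [[-0.958   0.2867 -0.001 ]
 [ 0.2867  0.958  -0.0019]
 [ 0.0004 -0.0021 -1.    ]] [ 0.5133 -0.3749  0.129 ]
top [[ 0.1177 -0.9711  0.2076  0.3661]
 [-0.993  -0.1159  0.0208 -0.0143]
 [ 0.0038 -0.2086 -0.978   1.0872]
 [ 0.      0.      0.      1.    ]]
knob_mid [(0.82, array([ 0.548, -0.403,  0.013])), (0.79, array([ 0.551, -0.296,  0.017])), (0.69, array([ 0.755, -0.117,  0.056])), (0.58, array([ 0.666, -0.369,  0.013])), (0.55, array([ 0.457, -0.401,  0.014]))]
track [(0.67, array([0.53 , 0.106, 0.072]))]
gate [(0.69, array([0.394, 0.094, 0.079]))]
tray [(0.96, array([ 0.519, -0.281,  0.004])), (0.62, array([0.526, 0.107, 0.075]))]
unit [(0.59, array([ 0.752, -0.119,  0.057]))]
bracket [(0.88, array([0.428, 0.355, 0.063]))]
mug [(0.58, array([0.72 , 0.33 , 0.052]))]
side [[ 0.9874 -0.0938  0.1278  0.4573]
 [-0.1568 -0.6945  0.7022 -0.7963]
 [ 0.0229 -0.7133 -0.7005  0.8717]
 [ 0.      0.      0.      1.    ]]
knob_mid [(0.86, array([ 0.46, -0.41,  0.01])), (0.83, array([ 0.668, -0.379,  0.012])), (0.56, array([ 0.549, -0.305,  0.018])), (0.53, array([ 0.555, -0.412,  0.011]))]
track [(0.68, array([0.523, 0.087, 0.078]))]
gate []
tray [(0.78, array([ 0.515, -0.283,  0.007]))]
unit [(0.7, array([ 0.761, -0.145,  0.06 ])), (0.68, array([ 0.514, -0.283,  0.005]))]
bracket [(0.86, array([0.438, 0.352, 0.012]))]
mug [(0.91, array([0.714, 0.294, 0.061]))]
```

View pics/top1.png

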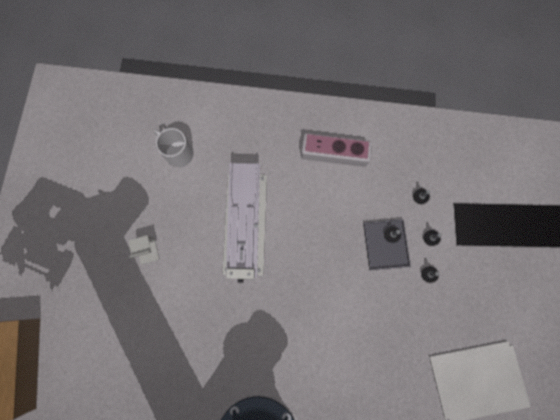

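View pics/side1.png

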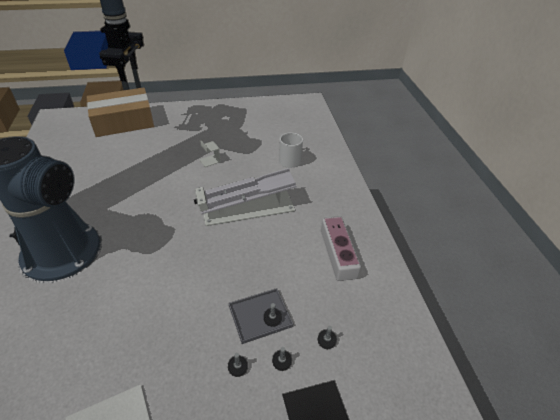

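The top view shows the chute at about (245,220), running downhill toward the robot. The tray knob is at (393,233), the leftmost knob, with three look-alikes beside it. The side view shows the mug at (290,150) and the unit at (340,245), both clear of the chute. Next I fit the track from depth.

Run:
```python
from h import *
np.set_printoptions(precision=4,suppress=True)
for c in ["top","side"]:
    z=np.load(c+"1.npz"); P=z["P"]; d=z["d"]
    m=(d>0)&(P[...,0]>.3)&(P[...,0]<.75)&(P[...,1]>.03)&(P[...,1]<.17)&(P[...,2]>.03)&(P[...,2]<.2)
    Q=P[m]; print(c,len(Q))
    for x0 in np.arange(.36,.72,.02):
        q=Q[(Q[:,0]>=x0)&(Q[:,0]<x0+.02)]
        if len(q)>5: print(round(x0+.01,3),len(q),"y",np.percentile(q[:,1],[1,50,99]),"z",np.percentile(q[:,2],[2,25,50,75,98]))
P=np.load("top1.npz")["P"]
m=(abs(P[...,0]-.55)<.06)&(abs(P[...,1]+.297)<.05)&(P[...,2]>.03); print("stud",m.sum(),P[m][:12])
```

```text
top 3569
0.37 12 y [0.0835 0.0894 0.0958] z [0.0571 0.0599 0.0628 0.0637 0.0653]
0.39 200 y [0.054  0.094  0.1269] z [0.044  0.0753 0.077  0.0787 0.0817]
0.41 237 y [0.055  0.0926 0.1337] z [0.0436 0.0501 0.0697 0.0783 0.082 ]
0.43 247 y [0.056  0.0943 0.1345] z [0.0455 0.0492 0.0617 0.0711 0.0743]
0.45 250 y [0.0575 0.0953 0.136 ] z [0.0483 0.0527 0.065  0.0744 0.079 ]
0.47 249 y [0.0598 0.0995 0.1388] z [0.0522 0.0568 0.0726 0.0778 0.0823]
0.49 247 y [0.0619 0.1017 0.1412] z [0.0562 0.0599 0.0667 0.0814 0.0844]
0.51 242 y [0.0645 0.1025 0.1422] z [0.0599 0.0633 0.0708 0.0851 0.0881]
0.53 244 y [0.0645 0.1045 0.1435] z [0.0627 0.0664 0.0721 0.0882 0.0923]
0.55 247 y [0.0667 0.1067 0.1463] z [0.0669 0.0701 0.0742 0.0918 0.0949]
0.57 220 y [0.0695 0.1084 0.1486] z [0.0692 0.0725 0.0739 0.0765 0.0935]
0.59 241 y [0.0718 0.1104 0.1495] z [0.0728 0.0759 0.0775 0.0791 0.0894]
0.61 243 y [0.0728 0.1121 0.1509] z [0.0756 0.079  0.0806 0.0828 0.0931]
0.63 238 y [0.0741 0.1138 0.1536] z [0.0793 0.0828 0.0842 0.0864 0.0975]
0.65 240 y [0.0763 0.1162 0.1559] z [0.0827 0.0859 0.0876 0.0896 0.100
[... 884 characters left out ...]
892]
0.61 140 y [0.0681 0.1081 0.1473] z [0.0761 0.0795 0.0813 0.0844 0.0929]
0.63 155 y [0.0719 0.1094 0.1487] z [0.0357 0.082  0.0843 0.0872 0.0971]
0.65 175 y [0.0734 0.1032 0.1502] z [0.0348 0.0842 0.0876 0.09   0.0994]
0.67 127 y [0.0747 0.1152 0.1522] z [0.087  0.0897 0.0918 0.0947 0.1039]
0.69 9 y [0.0782 0.0813 0.0996] z [0.087  0.0908 0.0911 0.096  0.1011]
stud 27 [[ 0.5559 -0.2982  0.0632]
 [ 0.5532 -0.2939  0.0607]
 [ 0.5539 -0.2971  0.0584]
 [ 0.5533 -0.2983  0.0633]
 [ 0.5531 -0.3002  0.0658]
 [ 0.5535 -0.2941  0.041 ]
 [ 0.551  -0.2925  0.0566]
 [ 0.5502 -0.2935  0.0627]
 [ 0.5498 -0.2951  0.0663]
 [ 0.5505 -0.2983  0.0641]
 [ 0.5512 -0.3014  0.062 ]
 [ 0.5521 -0.2941  0.0319]]
```

move_arm(increments=[{"xyz": [-20,-35,-40],"grip": 100},{"xyz": [-20,-35,-35]},{"xyz": [-20,-35,-25]},{"xyz": [-20,-35,0]},{"xyz": [-20,-35,0]}])

```text
schema error: expected keys xyz, roll, grip
```

move_arm(increments=[{"xyz": [-20,-35,0]},{"xyz": [-20,-35,0]},{"xyz": [-20,-35,0]},{"xyz": [-20,-35,0]},{"xyz": [-20,-35,0]}])

```text
schema error: expected keys xyz, roll, grip
```

move_arm(increments=[{"xyz": [0,0,-35],"roll": -0.0955,"grip": 100},{"xyz": [0,0,-35],"roll": -0.0955,"grip": 100},{"xyz": [0,0,-35],"roll": -0.0955,"grip": 100},{"xyz": [0,0,-35],"roll": -0.0955,"grip": 100},{"xyz": [-20,-35,0],"roll": 0,"grip": 100}])

```text
time_s: 1.22
position: [0.2015, 0.5734, 0.3712]
tcp_rot: [[-0.995, -0.1, 0.007], [-0.1, 0.995, 0.019], [-0.009, 0.019, -1.0]]
force: [1.5, 1.7, 1.2]
opening: 0.999
grasp_force: 0.0
```

move_arm(increments=[{"xyz": [-20,-35,0],"roll": 0,"grip": 100},{"xyz": [-20,-35,0],"roll": 0,"grip": 100},{"xyz": [-20,-35,0],"roll": 0,"grip": 100},{"xyz": [-20,-35,0],"roll": 0,"grip": 100},{"xyz": [-20,-35,0],"roll": 0,"grip": 100}])

```text
time_s: 1.63
position: [0.3183, 0.3989, 0.3628]
tcp_rot: [[-0.996, -0.092, 0.001], [-0.092, 0.996, 0.0], [-0.001, 0.0, -1.0]]
force: [1.1, -0.7, 0.3]
opening: 1.0
grasp_force: 0.0
```

move_arm(increments=[{"xyz": [-20,-35,0],"roll": 0,"grip": 100},{"xyz": [-20,-35,0],"roll": 0,"grip": 100},{"xyz": [-20,-35,0],"roll": 0,"grip": 100},{"xyz": [-20,-35,0],"roll": 0,"grip": 100},{"xyz": [-20,-35,0],"roll": 0,"grip": 100}])

```text
time_s: 2.05
position: [0.434, 0.2336, 0.3629]
tcp_rot: [[-0.996, -0.091, 0.001], [-0.091, 0.996, 0.0], [-0.001, 0.0, -1.0]]
force: [1.8, 0.3, 0.1]
opening: 0.998
grasp_force: 0.0
```

move_arm(increments=[{"xyz": [-20,-35,0],"roll": 0,"grip": 100},{"xyz": [-20,-35,0],"roll": 0,"grip": 100},{"xyz": [-20,-35,0],"roll": 0,"grip": 100},{"xyz": [-20,-35,0],"roll": 0,"grip": 100},{"xyz": [0,0,0],"roll": 0,"grip": 100}])

```text
time_s: 2.47
position: [0.5303, 0.0971, 0.3624]
tcp_rot: [[-0.996, -0.084, 0.004], [-0.084, 0.996, -0.004], [-0.003, -0.004, -1.0]]
force: [-0.1, -0.1, 0.4]
opening: 1.003
grasp_force: 0.0
```

Run:
```python
from h import *
np.set_printoptions(precision=4,suppress=True)
s=bot.read_state(); print(s["time_s"],s["position"],s["tcp_rot"],s["force"])
im,d,K,T,P=shot("wrist","w1.png"); np.savez("w1.npz",im=im,d=d,K=K,T=T,P=P); print(T,K)
```

```text
2.4667 [0.5303 0.0971 0.3624] [[-0.9964 -0.0843  0.0038]
 [-0.0843  0.9964 -0.0037]
 [-0.0035 -0.004  -1.    ]] [-0.0654 -0.0575  0.3974]
[[-0.0854  0.9542  0.2867  0.4521]
 [ 0.9963  0.0832  0.0198  0.09  ]
 [-0.005   0.2873 -0.9578  0.5241]
 [ 0.      0.      0.      1.    ]] [[298.1898   0.     282.7824]
 [  0.     298.1898 209.3723]
 [  0.       0.       1.    ]]
```

View pics/w1.png

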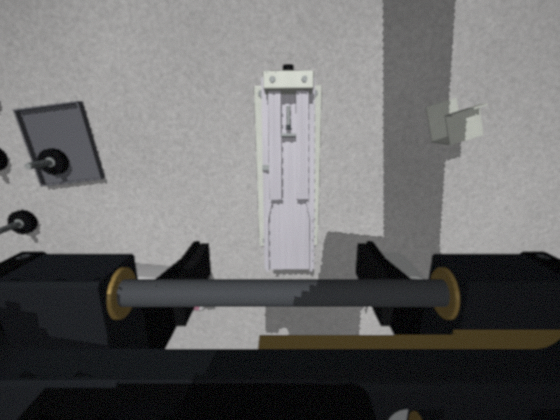

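The wrist view shows the whole chute: head at (288,78), slot along column 288, what looks like the blade edge at row 135, mouth at row 200, and the loading end down to row 270. I'll fit the frame from this cloud.

Run:
```python
from h import *
from scipy.optimize import least_squares
np.set_printoptions(precision=4,suppress=True)
z=np.load("w1.npz");P=z["P"];d=z["d"];im=z["im"]
m=(d>0)&(P[...,0]>.35)&(P[...,0]<.7)&(P[...,1]>.04)&(P[...,1]<.18)&(P[...,2]>.03)&(P[...,2]<.13)
Q=P[m]; uv=np.argwhere(m)
a=np.radians(9.7)
def frame(yaw,o):
    x=np.array([np.cos(yaw)*np.cos(a),np.sin(yaw)*np.cos(a),-np.sin(a)]); y=np.array([-np.sin(yaw),np.cos(yaw),0]); return np.stack([x,y,np.cross(x,y)],1),np.array(o)
yaw=np.radians(185.2)
for it in range(3):
    R,o=frame(yaw,[.63,.113,.083] if it==0 else o)
    L=(Q-o)@R
    # floor of loading end
    fl=(L[:,0]>-.045)&(L[:,0]<.03)&(abs(L[:,1])<.025)&(abs(L[:,2])<.01)
    o=o+R[:,2]*np.median(L[fl,2])
    L=(Q-o)@R
    # wall/lips edges: per x-bin y extents of points with z>7mm
    c=[]
    for x0 in np.arange(-.03,.20,.01):
        q=L[(abs(L[:,0]-x0)<.005)&(L[:,2]>.005)&(L[:,2]<.03)]
        if len(q)>8: c.append([x0,np.percentile(q[:,1],2),np.percentile(q[:,1],98),np.median(q[:,2])])
    c=np.array(c); p=np.polyfit(c[:,0],(c[:,1]+c[:,2])/2,1)
    yaw+=np.arctan(p[0]); o=o+R[:,1]*p[1]
    print(np.degrees(yaw),o,p)
print(c)
R,o=frame(yaw,o); L=(Q-o)@R
g=L[(L[:,2]>.029)&(L[:,2]<.04)&(L[:,0]>.12)]; print("gate",len(g),np.percentile(g,[1,50,99],axis=0))
o=o+R[:,0]*(np.percentile(g[:,0],1)-.22)
fp=(Q-o)@R; f2=fp[(abs(fp[:,2])<.02)&(abs(fp[:,1])<.03)]; print("uphill end x",np.percentile(f2[:,0],[.5,1,2]))
q=fp[(abs(fp[:,1])<.009)&(fp[:,0]>.1)]
for x0 in np.arange(.1,.222,.004):
    k=q[abs(q[:,0]-x0)<.002]
    print(round(x0,3),len(k),np.percentile(k[:,2],[10,50,90])*1e3 if len(k) else "")
np.savez("tf.npz",R=R,o=o); print(R,o)
cv2.imwrite("pics/slot.png",cv2.resize(im[60:290,230:350,::-1],None,fx=2.6,fy=2.6,interpolation=cv2.INTER_CUBIC))
```

```text
185.6141890468119 [0.63   0.1118 0.0835] [0.0072 0.0012]
185.60978536094004 [0.63   0.1118 0.0835] [-0.0001  0.    ]
185.6098145061131 [0.63   0.1118 0.0835] [0. 0.]
[[-0.03   -0.0351  0.0353  0.0109]
 [-0.02   -0.0352  0.0351  0.0108]
 [-0.01   -0.0352  0.035   0.0104]
 [ 0.     -0.0351  0.0347  0.0108]
 [ 0.01   -0.0351  0.0347  0.0109]
 [ 0.02   -0.0352  0.0344  0.0106]
 [ 0.03   -0.0351  0.0357  0.011 ]
 [ 0.04   -0.0351  0.034   0.0111]
 [ 0.05   -0.0321  0.0323  0.011 ]
 [ 0.06   -0.0302  0.029   0.02  ]
 [ 0.07   -0.0282  0.0283  0.0216]
 [ 0.08   -0.0282  0.0281  0.0215]
 [ 0.09   -0.0282  0.0279  0.0216]
 [ 0.1    -0.0283  0.0277  0.0216]
 [ 0.11   -0.0283  0.0387  0.0213]
 [ 0.12   -0.0283  0.0274  0.0215]
 [ 0.13   -0.0283  0.0273  0.0215]
 [ 0.14   -0.0283  0.0271  0.0214]
 [ 0.15   -0.0283  0.0269  0.0216]
 [ 0.16   -0.0284  0.0282  0.0213]
 [ 0.17   -0.0283  0.028   0.0214]
 [ 0.18   -0.0284  0.0279  0.0214]
 [ 0.19   -0.0284  0.0276  0.0213]]
gate 916 [[ 0.2189 -0.0345  0.0302]
 [ 0.2298 -0.0013  0.0339]
 [ 0.2419  0.0332  0.0367]]
uphill end x [-0.0484 -0.0471 -0.0453
[... 483 characters left out ...]
617]
0.156 48 [-0.8038  0.8831 14.7316]
0.16 28 [15.9038 16.858  17.577 ]
0.164 20 [-1.2714 -0.1814  0.9861]
0.168 41 [-1.0984  0.588  13.8521]
0.172 35 [-0.5053  0.3499 14.9438]
0.176 28 [-0.8566  1.0405 12.2799]
0.18 32 [-0.967   0.1106 12.859 ]
0.184 36 [-0.9412  0.4156 12.9724]
0.188 29 [-0.6029  1.1939 12.6641]
0.192 34 [-0.8085  0.1093 13.3497]
0.196 35 [-0.6254  0.6004 13.005 ]
0.2 32 [-0.6336  0.1825 13.7445]
0.204 25 [-0.7422  0.3307  0.953 ]
0.208 28 [-1.1366  0.084   1.2606]
0.212 34 [-1.0089  0.0391  1.217 ]
0.216 35 [-0.9923 -0.2457  0.921 ]
0.22 116 [-0.0589 17.9729 33.1186]
[[-0.981   0.0978 -0.1677]
 [-0.0964 -0.9952 -0.0165]
 [-0.1685  0.      0.9857]] [0.6311 0.1119 0.0837]
```

View pics/slot.png

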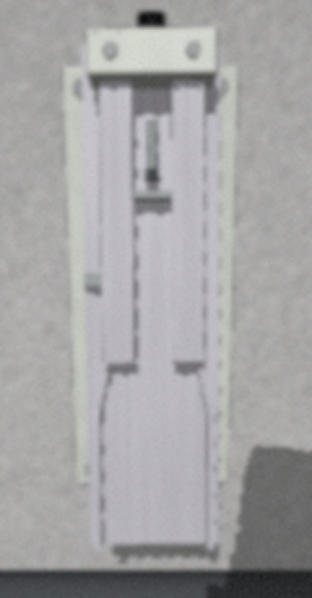

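move_arm(increments=[{"xyz": [0,-40,0],"roll": 0,"grip": 100},{"xyz": [0,-40,0],"roll": 0,"grip": 100},{"xyz": [0,-40,0],"roll": 0,"grip": 100},{"xyz": [0,-40,0],"roll": 0,"grip": 100},{"xyz": [0,-40,0],"roll": 0,"grip": 100}])

```text
time_s: 2.93
position: [0.5434, -0.0959, 0.3628]
tcp_rot: [[-0.996, -0.093, -0.0], [-0.093, 0.996, 0.001], [-0.0, 0.001, -1.0]]
force: [0.5, 0.5, -1.0]
opening: 1.0
grasp_force: 0.0
```

move_arm(increments=[{"xyz": [-3,-40,0],"roll": 0,"grip": 100},{"xyz": [-3,-40,0],"roll": 0,"grip": 100},{"xyz": [-3,-30,25],"roll": 0,"grip": 100},{"xyz": [-3,-30,25],"roll": 0,"grip": 100},{"xyz": [0,0,40],"roll": 0,"grip": 100}])

```text
time_s: 3.35
position: [0.5719, -0.2403, 0.275]
tcp_rot: [[-0.996, -0.088, 0.009], [-0.088, 0.996, -0.008], [-0.009, -0.009, -1.0]]
force: [1.0, -0.8, -0.1]
opening: 1.003
grasp_force: 0.0
```

move_arm(increments=[{"xyz": [0,0,40],"roll": 0,"grip": 100},{"xyz": [0,0,0],"roll": 0,"grip": 100},{"xyz": [0,0,0],"roll": 0,"grip": 100}])

```text
time_s: 3.6
position: [0.5673, -0.2322, 0.2308]
tcp_rot: [[-0.996, -0.092, -0.005], [-0.092, 0.996, 0.004], [0.005, 0.004, -1.0]]
force: [0.4, -1.3, 0.5]
opening: 1.002
grasp_force: 0.0
```

Run:
```python
from h import *
np.set_printoptions(precision=4,suppress=True)
s=bot.read_state(); print(s["time_s"],s["position"],s["tcp_rot"],s["force"])
im,d,K,T,P=shot("wrist","w2.png"); np.savez("w2.npz",im=im,d=d,K=K,T=T,P=P)
for x in bot.spot_in("knob_mid","wrist"): print(x["conf"],w(T,x["at"]))
m=(d>0)&(abs(P[...,0]-.552)<.03)&(abs(P[...,1]+.298)<.03)
for lo,hi in [(.025,.035),(.035,.045),(.045,.055),(.055,.062),(.062,.07)]:
    q=P[m&(P[...,2]>lo)&(P[...,2]<hi)]; print(lo,len(q),q.mean(0) if len(q) else "", q.min(0) if len(q) else "",q.max(0) if len(q) else "")
```

```text
3.6 [ 0.5673 -0.2322  0.2308] [[-0.9957 -0.092  -0.0051]
 [-0.092   0.9957  0.0037]
 [ 0.0047  0.0041 -1.    ]] [ 0.3919 -1.3344  0.5224]
0.8 [ 0.6681 -0.373   0.0169]
0.79 [ 0.5543 -0.2927  0.0181]
0.6 [ 0.558  -0.4026  0.0135]
0.57 [ 0.4626 -0.4038  0.014 ]
0.025 15 [ 0.5505 -0.2976  0.0304] [ 0.5482 -0.3027  0.0252] [ 0.5557 -0.2951  0.0349]
0.035 16 [ 0.5503 -0.2976  0.0399] [ 0.5481 -0.3024  0.0353] [ 0.5553 -0.2951  0.0443]
0.045 18 [ 0.5506 -0.2973  0.0494] [ 0.5483 -0.3021  0.0458] [ 0.5555 -0.2949  0.0542]
0.055 19 [ 0.5506 -0.2985  0.0581] [ 0.548  -0.3048  0.0552] [ 0.5565 -0.2951  0.0619]
0.062 67 [ 0.5533 -0.3     0.0647] [ 0.5489 -0.3052  0.0623] [ 0.5583 -0.2953  0.0666]
```

View pics/w2.png

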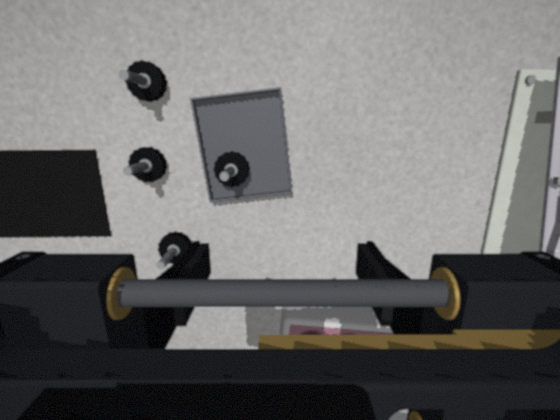

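move_arm(increments=[{"xyz": [10,-33,10],"roll": 0,"grip": 60},{"xyz": [10,-33,10],"roll": 0,"grip": 60},{"xyz": [0,0,40],"roll": 0,"grip": 60},{"xyz": [0,0,40],"roll": 0,"grip": 60},{"xyz": [0,0,30],"roll": 0,"grip": 60}])

```text
time_s: 4.12
position: [0.5564, -0.3032, 0.1043]
tcp_rot: [[-0.996, -0.091, 0.005], [-0.091, 0.996, -0.004], [-0.004, -0.004, -1.0]]
force: [-0.6, -0.5, -0.2]
opening: 0.705
grasp_force: 0.0
```

move_arm(increments=[{"xyz": [0,0,0],"roll": 0,"grip": 60},{"xyz": [0,0,0],"roll": 0,"grip": 60},{"xyz": [0,0,0],"roll": 0,"grip": 60}])

```text
time_s: 4.37
position: [0.5573, -0.3031, 0.1062]
tcp_rot: [[-0.996, -0.092, 0.005], [-0.092, 0.996, -0.004], [-0.005, -0.005, -1.0]]
force: [-0.4, 0.6, 0.8]
opening: 0.61
grasp_force: 0.0
```

Run:
```python
from h import *
np.set_printoptions(precision=4,suppress=True)
s=bot.read_state(); print(s["time_s"],s["position"],s["tcp_rot"],s["force"])
im,d,K,T,P=shot("wrist")
m=(d>0)&(abs(P[...,0]-.552)<.03)&(abs(P[...,1]+.298)<.03)
for lo,hi in [(.03,.055),(.06,.07)]:
    q=P[m&(P[...,2]>lo)&(P[...,2]<hi)]; print(lo,len(q),q.mean(0) if len(q) else "", q.min(0) if len(q) else "",q.max(0) if len(q) else "")
```

```text
4.3667 [ 0.5573 -0.3031  0.1062] [[-0.9957 -0.092   0.0054]
 [-0.092   0.9958 -0.0043]
 [-0.005  -0.0048 -1.    ]] [-0.4261  0.5864  0.7628]
0.03 119 [ 0.5493 -0.3006  0.0429] [ 0.5479 -0.3051  0.0305] [ 0.5521 -0.295   0.0549]
0.06 172 [ 0.5528 -0.3002  0.0642] [ 0.5482 -0.3049  0.0603] [ 0.5586 -0.2953  0.0661]
```

move_arm(increments=[{"xyz": [4,3,30],"roll": 0,"grip": 60},{"xyz": [0,0,30],"roll": 0,"grip": 60},{"xyz": [0,0,17],"roll": 0,"grip": 60},{"xyz": [0,0,0],"roll": 0,"grip": 60},{"xyz": [0,0,0],"roll": 0,"grip": 60}])

```text
time_s: 4.83
position: [0.5518, -0.2999, 0.0274]
tcp_rot: [[-0.996, -0.092, 0.002], [-0.092, 0.996, -0.002], [-0.002, -0.002, -1.0]]
force: [0.3, 0.6, 0.4]
opening: 0.601
grasp_force: 0.0
```

move_arm(increments=[{"xyz": [0,0,0],"roll": 0,"grip": 0},{"xyz": [0,0,0],"roll": 0,"grip": 0},{"xyz": [0,0,0],"roll": 0,"grip": 0},{"xyz": [0,0,0],"roll": 0,"grip": 0},{"xyz": [0,0,0],"roll": 0,"grip": 0}])

```text
time_s: 5.25
position: [0.5509, -0.2995, 0.0264]
tcp_rot: [[-0.996, -0.091, 0.001], [-0.091, 0.996, -0.001], [-0.001, -0.001, -1.0]]
force: [-0.1, -0.0, -0.1]
opening: 0.308
grasp_force: 0.0
```

move_arm(increments=[{"xyz": [0,0,0],"roll": 0,"grip": 0},{"xyz": [0,0,0],"roll": 0,"grip": 0},{"xyz": [0,0,0],"roll": 0,"grip": 0}])

```text
time_s: 5.5
position: [0.5504, -0.2991, 0.0255]
tcp_rot: [[-0.996, -0.091, -0.0], [-0.091, 0.996, 0.0], [0.0, 0.0, -1.0]]
force: [0.4, -0.0, 1.4]
opening: 0.105
grasp_force: 30.0
```

move_arm(increments=[{"xyz": [0,0,-25],"roll": 0,"grip": 0},{"xyz": [0,0,-35],"roll": 0,"grip": 0},{"xyz": [0,0,-40],"roll": 0,"grip": 0},{"xyz": [0,0,-40],"roll": 0,"grip": 0},{"xyz": [0,0,-30],"roll": 0,"grip": 0}])

```text
time_s: 5.92
position: [0.5509, -0.2994, 0.1983]
tcp_rot: [[-0.996, -0.091, 0.002], [-0.091, 0.996, -0.001], [-0.001, -0.001, -1.0]]
force: [1.4, -1.0, -0.9]
opening: 0.102
grasp_force: 30.0
```

move_arm(increments=[{"xyz": [-10.5,36.5,0],"roll": 0,"grip": 0},{"xyz": [-10.5,36.5,0],"roll": 0,"grip": 0},{"xyz": [-10.5,36.5,0],"roll": 0,"grip": 0},{"xyz": [-10.5,36.5,0],"roll": 0,"grip": 0},{"xyz": [-10.5,36.5,0],"roll": 0,"grip": 0}])

```text
time_s: 6.33
position: [0.5856, -0.1109, 0.1951]
tcp_rot: [[-0.996, -0.09, -0.001], [-0.09, 0.996, 0.001], [0.001, 0.001, -1.0]]
force: [-0.2, -0.7, -2.1]
opening: 0.104
grasp_force: 30.0
```

move_arm(increments=[{"xyz": [-10.5,36.5,0],"roll": 0,"grip": 0},{"xyz": [-10.5,36.5,0],"roll": 0,"grip": 0},{"xyz": [-10.5,36.5,0],"roll": 0,"grip": 0},{"xyz": [-10.5,36.5,0],"roll": 0,"grip": 0},{"xyz": [-10.5,36.5,0],"roll": 0,"grip": 0}])

```text
time_s: 6.75
position: [0.6212, 0.0758, 0.1949]
tcp_rot: [[-0.996, -0.091, -0.002], [-0.091, 0.996, 0.0], [0.002, 0.0, -1.0]]
force: [1.1, 0.1, -2.2]
opening: 0.102
grasp_force: 30.0
```

move_arm(increments=[{"xyz": [-10.5,36.5,0],"roll": 0,"grip": 0},{"xyz": [0,0,0],"roll": 0,"grip": 0},{"xyz": [0,0,0],"roll": 0,"grip": 0},{"xyz": [0,0,0],"roll": 0,"grip": 0},{"xyz": [0,0,0],"roll": 0,"grip": 0}])

```text
time_s: 7.17
position: [0.6284, 0.11, 0.1951]
tcp_rot: [[-0.996, -0.09, -0.001], [-0.09, 0.996, -0.001], [0.001, -0.0, -1.0]]
force: [-0.3, -1.2, -2.0]
opening: 0.107
grasp_force: 30.0
```

Run:
```python
from h import *
np.set_printoptions(precision=4,suppress=True)
s=bot.read_state(); print(s["time_s"],s["position"],s["tcp_rot"],s["force"],s["grasp_force"],s["opening"])
im,d,K,T,P=shot("wrist","w3.png")
t=np.load("tf.npz"); L=(P-t["o"])@t["R"]
m=(d>0)&(abs(L[...,1])<.05)&(L[...,2]<.03)&(L[...,2]>.007)
for x0 in np.arange(-.03,.2,.02):
    q=L[m&(abs(L[...,0]-x0)<.01)]
    if len(q)>10: print(round(x0,3),len(q),np.percentile(q[:,1],[2,98]),np.median(q[:,2]))
p=np.array(s["position"]); print("tcp in track",(p-t["o"])@t["R"])
```

```text
7.1667 [0.6284 0.11   0.1951] [[-0.9959 -0.09   -0.0014]
 [-0.09    0.9959 -0.0005]
 [ 0.0014 -0.0004 -1.    ]] [-0.3208 -1.1863 -1.9626] 29.999385396949947 0.1066040940591903
-0.03 141 [-0.0362  0.0356] 0.011004773254821588
-0.01 217 [-0.036   0.0353] 0.010937136356356516
0.01 203 [-0.0358  0.0349] 0.010952434746393713
0.03 224 [-0.0365  0.0354] 0.011137494750987905
0.05 229 [-0.0336  0.0323] 0.01096507888024797
0.07 873 [-0.0293  0.028 ] 0.02140767304047215
0.09 1023 [-0.0291  0.0275] 0.021553374656582476
0.11 1168 [-0.0288  0.0372] 0.021488679805205357
0.13 1091 [-0.0289  0.0276] 0.021569397664410475
0.15 1357 [-0.0288  0.0267] 0.021292594971081633
0.17 1025 [-0.0288  0.0271] 0.021372193304894233
tcp in track [-0.016   0.0016  0.1102]
```

View pics/w3.png

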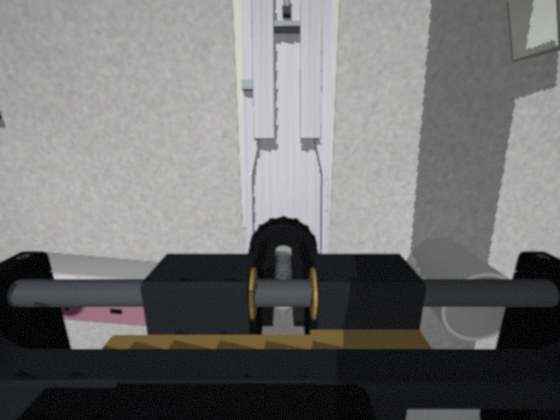

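The knob sits straight in the grip and lined up with the channel (disc around (285,245)). I'll lower it.

move_arm(increments=[{"xyz": [0,2,30],"roll": 0,"grip": 0},{"xyz": [0,0,30],"roll": 0,"grip": 0},{"xyz": [0,0,15],"roll": 0,"grip": 0},{"xyz": [0,0,6],"roll": 0,"grip": 0},{"xyz": [0,0,0],"roll": 0,"grip": 0}])

```text
time_s: 7.63
position: [0.6276, 0.1118, 0.1128]
tcp_rot: [[-0.996, -0.089, -0.004], [-0.089, 0.996, -0.0], [0.004, 0.0, -1.0]]
force: [0.1, 0.3, -1.3]
opening: 0.103
grasp_force: 30.0
```

move_arm(increments=[{"xyz": [0,0,1],"roll": 0,"grip": 0},{"xyz": [0,0,0],"roll": 0,"grip": 0},{"xyz": [0,0,0],"roll": 0,"grip": 0}])

```text
time_s: 7.88
position: [0.63, 0.1129, 0.1152]
tcp_rot: [[-0.996, -0.091, 0.003], [-0.091, 0.996, -0.0], [-0.003, -0.0, -1.0]]
force: [0.4, 0.1, -2.0]
opening: 0.104
grasp_force: 30.0
```

move_arm(increments=[{"xyz": [0,0,1.5],"roll": 0,"grip": 0},{"xyz": [0,0,0],"roll": 0,"grip": 0}])

```text
time_s: 8.05
position: [0.6291, 0.1132, 0.1128]
tcp_rot: [[-0.996, -0.091, 0.001], [-0.091, 0.996, 0.0], [-0.001, -0.0, -1.0]]
force: [-0.2, -0.0, -1.6]
opening: 0.103
grasp_force: 30.0
```

move_arm(increments=[{"xyz": [0,0,1.5],"roll": 0,"grip": 0},{"xyz": [0,0,0],"roll": 0,"grip": 0}])

```text
time_s: 8.22
position: [0.6287, 0.1133, 0.1106]
tcp_rot: [[-0.996, -0.091, 0.0], [-0.091, 0.996, -0.0], [-0.0, -0.0, -1.0]]
force: [-0.5, 0.2, -2.8]
opening: 0.1
grasp_force: 30.0
```

Run:
```python
from h import *
np.set_printoptions(precision=4,suppress=True)
for i in range(4):
    s=bot.read_state(); im,d,K,T,P=shot("side"); print(s["time_s"],s["position"],s["force"])
cv2.imwrite("pics/s2.png",cv2.resize(im[120:260,180:340,::-1],None,fx=4,fy=4,interpolation=cv2.INTER_CUBIC))
```

```text
8.2167 [0.6287 0.1133 0.1106] [-0.4992  0.1913 -2.8034]
8.2667 [0.6286 0.1133 0.1105] [-0.0623  0.1849 -2.0318]
8.3167 [0.6287 0.1132 0.1105] [ 0.3297  0.0853 -1.2209]
8.3667 [0.6287 0.1132 0.1105] [-0.155   0.5697 -1.0403]
```

View pics/s2.png

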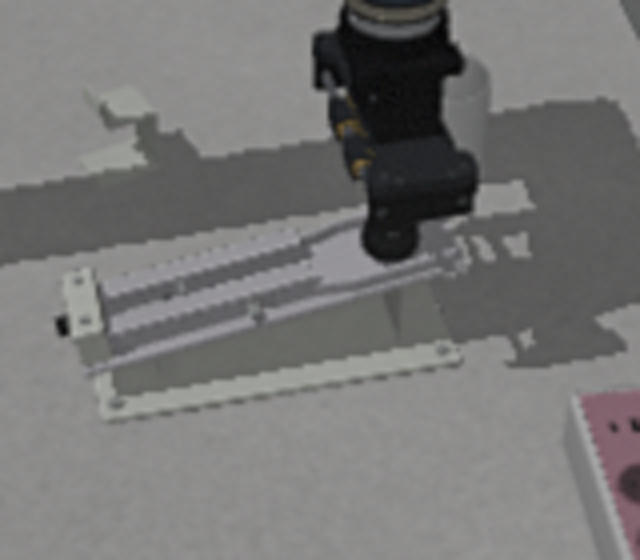

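The side view shows the disc (390,235) just above the loading floor, between the walls. I'll release it and rise clear.

move_arm(increments=[{"xyz": [0,0,0.5],"roll": 0,"grip": 40},{"xyz": [0,0,0],"roll": 0,"grip": 40},{"xyz": [0,0,0],"roll": 0,"grip": 40},{"xyz": [0,0,0],"roll": 0,"grip": 40},{"xyz": [0,0,0],"roll": 0,"grip": 40}])

```text
time_s: 8.83
position: [0.629, 0.1131, 0.1103]
tcp_rot: [[-0.996, -0.091, 0.001], [-0.091, 0.996, -0.0], [-0.001, -0.0, -1.0]]
force: [-0.1, -0.4, -0.1]
opening: 0.366
grasp_force: 0.0
```

move_arm(increments=[{"xyz": [0,0,-20],"roll": 0,"grip": 40},{"xyz": [0,0,-25],"roll": 0,"grip": 40},{"xyz": [0,0,-30],"roll": 0,"grip": 0},{"xyz": [-30,0,0],"roll": 0,"grip": 0},{"xyz": [0,0,0],"roll": 0,"grip": 0}])

```text
time_s: 9.25
position: [0.6649, 0.1159, 0.1886]
tcp_rot: [[-0.996, -0.091, 0.013], [-0.091, 0.996, 0.0], [-0.013, -0.001, -1.0]]
force: [1.8, 0.1, 0.0]
opening: 0.253
grasp_force: 0.0
```

Run:
```python
from h import *
np.set_printoptions(precision=4,suppress=True)
s=bot.read_state(); print(s["time_s"],s["position"],s["force"],s["opening"])
t=np.load("tf.npz")
for c in ["wrist","side","top"]:
    im,d,K,T,P=shot(c,c+"4.png"); L=(P-t["o"])@t["R"]
    m=(d>0)&(abs(L[...,1])<.03)&(abs(L[...,0])<.04)
    for lo,hi in [(.013,.019),(.028,.045),(.05,.058),(.058,.066)]:
        q=L[m&(L[...,2]>lo)&(L[...,2]<hi)]; print(c,lo,len(q),q.mean(0) if len(q) else "", q.min(0) if len(q) else "",q.max(0) if len(q) else "")
```

```text
9.25 [0.6649 0.1159 0.1886] [1.7539 0.0671 0.006 ] 0.2533642395720317
wrist 0.013 1935 [0.0002 0.0001 0.016 ] [-0.0225 -0.0218  0.0132] [0.0222 0.0224 0.0188]
wrist 0.028 0   
wrist 0.05 16 [-0.0009  0.0008  0.0559] [-0.0052 -0.0047  0.0549] [0.0047 0.0053 0.0568]
wrist 0.058 163 [ 0.    -0.     0.062] [-0.0044 -0.0046  0.0604] [0.0045 0.0044 0.0634]
side 0.013 92 [-0.0001  0.0039  0.0162] [-0.0219 -0.0205  0.0132] [0.0207 0.0231 0.0189]
side 0.028 15 [0.0002 0.0023 0.0363] [-0.0051 -0.0017  0.0289] [0.0046 0.0055 0.0448]
side 0.05 8 [-0.0004  0.0025  0.0545] [-0.005  -0.0002  0.0506] [0.0047 0.005  0.0575]
side 0.058 7 [0.0014 0.001  0.0618] [-0.002  -0.002   0.0584] [0.0042 0.0035 0.0637]
top 0.013 100 [0.0057 0.0063 0.0162] [-0.0168 -0.0129  0.0131] [0.0224 0.0204 0.019 ]
top 0.028 3 [0.0028 0.0026 0.0292] [0.0004 0.0009 0.0284] [0.0053 0.0035 0.0305]
top 0.05 1 [0.0027 0.0032 0.0531] [0.0027 0.0032 0.0531] [0.0027 0.0032 0.0531]
top 0.058 0
```

The knob stands flat at the track origin, upright. Next I close the fingers and come down behind the stud.

move_arm(increments=[{"xyz": [0,0,0],"roll": 0,"grip": 0},{"xyz": [0,0,0],"roll": 0,"grip": 0},{"xyz": [0,0,0],"roll": 0,"grip": 0},{"xyz": [0,0,0],"roll": 0,"grip": 0},{"xyz": [0,0,0],"roll": 0,"grip": 0}])

```text
time_s: 9.82
position: [0.6583, 0.1159, 0.1848]
tcp_rot: [[-0.996, -0.091, -0.001], [-0.091, 0.996, 0.0], [0.001, 0.0, -1.0]]
force: [-0.8, -0.6, 0.0]
opening: 0.004
grasp_force: 0.0
```

move_arm(increments=[{"xyz": [8,-1,30],"roll": -0.006,"grip": 0},{"xyz": [0,0,30],"roll": 0,"grip": 0},{"xyz": [0,0,8],"roll": 0,"grip": 0},{"xyz": [0,0,0],"roll": 0,"grip": 0},{"xyz": [0,0,0],"roll": 0,"grip": 0}])

```text
time_s: 10.23
position: [0.6512, 0.1142, 0.1172]
tcp_rot: [[-0.995, -0.097, 0.0], [-0.097, 0.995, -0.0], [-0.0, -0.0, -1.0]]
force: [1.4, 0.1, 0.8]
opening: 0.004
grasp_force: 0.0
```

```bash
cat > st.py <<'E'
from h import *
np.set_printoptions(precision=4,suppress=True)
t=np.load("tf.npz"); s=bot.read_state(); p=np.array(s["position"]); R=np.array(s["tcp_rot"])
print(s["time_s"],p,"track",(p-t["o"])@t["R"],"F track",np.array(s["force"])@t["R"],"op",s["opening"],"toolx yaw",np.degrees(np.arctan2(R[1,0],R[0,0]))%360)
E
python3 st.py
```

```text
10.2333 [0.6512 0.1142 0.1172] track [-0.0256 -0.0003  0.0296] F track [-1.532   0.0106  0.4993] op 0.004011024843582109 toolx yaw 185.56850612218634
```

move_arm(increments=[{"xyz": [8,0,4],"roll": 0,"grip": 0},{"xyz": [8,0,1.4],"roll": 0,"grip": 0},{"xyz": [8,0,1.4],"roll": 0,"grip": 0},{"xyz": [8,0,1.4],"roll": 0,"grip": 0},{"xyz": [8,0,1.4],"roll": 0,"grip": 0}])

```text
time_s: 10.65
position: [0.6102, 0.1102, 0.1082]
tcp_rot: [[-0.995, -0.097, 0.001], [-0.097, 0.995, -0.0], [-0.001, -0.0, -1.0]]
force: [0.3, 0.4, 0.6]
opening: 0.009
grasp_force: 0.3
```

```bash
python3 st.py
python3 - <<'E'
from h import *
np.set_printoptions(precision=4,suppress=True)
t=np.load("tf.npz")
for c in ["side","wrist"]:
    im,d,K,T,P=shot(c,c+"5.png"); L=(P-t["o"])@t["R"]
    m=(d>0)&(abs(L[...,1])<.03)&(L[...,0]>-.005)&(L[...,0]<.07)
    for lo,hi in [(.013,.019),(.028,.045),(.05,.066)]:
        q=L[m&(L[...,2]>lo)&(L[...,2]<hi)]; print(c,lo,len(q),np.median(q,0) if len(q) else "", q.min(0) if len(q) else "",q.max(0) if len(q) else "")
E
```

```text
10.65 [0.6102 0.1102 0.1082] track [ 0.0165 -0.0004  0.0276] F track [-0.403  -0.3424  0.5042] op 0.009267310299347995 toolx yaw 185.56903875135615
side 0.013 91 [0.0361 0.006  0.0162] [ 0.0102 -0.027   0.0131] [0.0698 0.0292 0.019 ]
side 0.028 6 [0.0331 0.002  0.0309] [ 0.0138 -0.0023  0.0292] [0.0353 0.0101 0.0384]
side 0.05 13 [0.0325 0.0019 0.0616] [ 0.0288 -0.0051  0.0501] [0.0351 0.0065 0.0636]
wrist 0.013 2728 [ 0.0399 -0.0008  0.016 ] [ 0.0186 -0.023   0.0131] [0.0569 0.022  0.0189]
wrist 0.028 250 [0.029  0.0031 0.038 ] [ 0.025  -0.0084  0.0281] [0.0401 0.0098 0.045 ]
wrist 0.05 914 [ 0.0263 -0.      0.0611] [ 0.0181 -0.0068  0.05  ] [0.0401 0.0082 0.066 ]
```

View pics/wrist5.png

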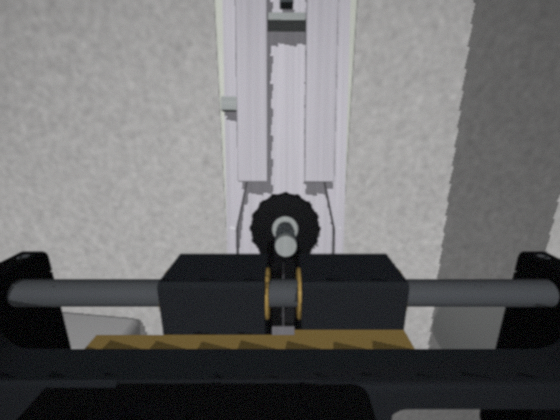

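The knob is being pushed upright and centred (disc at (285,228)), with the slot mouth ahead at row 182. I keep going to the roller.

move_arm(increments=[{"xyz": [8,0,1.6],"roll": 0,"grip": 0},{"xyz": [8,0,1.6],"roll": 0,"grip": 0},{"xyz": [8,0,1.6],"roll": 0,"grip": 0},{"xyz": [8,0,1.4],"roll": 0,"grip": 0},{"xyz": [8,0,1.4],"roll": 0,"grip": 0}])

```text
time_s: 11.17
position: [0.5702, 0.1063, 0.0996]
tcp_rot: [[-0.995, -0.097, -0.0], [-0.097, 0.995, 0.0], [0.0, 0.0, -1.0]]
force: [0.1, -0.4, 1.6]
opening: 0.004
grasp_force: 0.3
```

move_arm(increments=[{"xyz": [5,0,0.9],"roll": 0,"grip": 0},{"xyz": [4,0,0.7],"roll": 0,"grip": 0},{"xyz": [0,0,0],"roll": 0,"grip": 0}])

```text
time_s: 11.42
position: [0.5607, 0.1055, 0.098]
tcp_rot: [[-0.995, -0.097, -0.002], [-0.097, 0.995, -0.0], [0.002, 0.0, -1.0]]
force: [-0.7, -0.3, -0.3]
opening: 0.003
grasp_force: 0.0
```

```bash
cat > kn.py <<'E'
from h import *
t=np.load("tf.npz")
exec(open("st.py").read())
x=((p-t["o"])@t["R"])[0]
for c in ["side","wrist"]:
    im,d,K,T,P=shot(c); L=(P-t["o"])@t["R"]
    hsv=im.astype(int).max(2)
    m=(d>0)&(abs(L[...,1])<.011)&(L[...,0]>x-.005)&(L[...,0]<.15)&(L[...,2]>.009)&(L[...,2]<.019)
    q=L[m]; print(c,len(q),"disc front",np.percentile(q[:,0],[90,98,100]) if len(q) else "")
    m=(d>0)&(abs(L[...,1])<.011)&(L[...,0]>x+.0105)&(L[...,0]<.15)&(L[...,2]>.057)&(L[...,2]<.066)
    q=L[m]; print(c,len(q),"stud top",q.mean(0) if len(q) else "",q.max(0) if len(q) else "")
E
python3 kn.py
```

```text
11.4167 [0.5607 0.1055 0.098 ] track [ 0.0672 -0.0005  0.0259] F track [ 0.7335  0.1875 -0.1973] op 0.0025948111934867 toolx yaw 185.5695347971313
side 29 disc front [0.1002 0.1238 0.1432]
side 3 stud top [0.0861 0.0002 0.0606] [0.0869 0.0017 0.0619]
wrist 1284 disc front [0.1012 0.103  0.1046]
wrist 381 stud top [ 0.0826 -0.0007  0.0617] [0.0871 0.004  0.0636]
```

move_arm(increments=[{"xyz": [5,0,0.8],"roll": 0,"grip": 0},{"xyz": [5,0,0.8],"roll": 0,"grip": 0},{"xyz": [5,0,0.8],"roll": 0,"grip": 0}])

```text
time_s: 11.77
position: [0.547, 0.1041, 0.0958]
tcp_rot: [[-0.995, -0.097, 0.0], [-0.097, 0.995, 0.0], [-0.0, 0.0, -1.0]]
force: [1.5, 2.0, -0.5]
opening: 0.004
grasp_force: 1.1
```

move_arm(increments=[{"xyz": [4,0,0.7],"roll": 0,"grip": 0},{"xyz": [4,0,0.7],"roll": 0,"grip": 0},{"xyz": [4,0,0.7],"roll": 0,"grip": 0},{"xyz": [2,0,0.4],"roll": 0,"grip": 0}])

```text
time_s: 12.1
position: [0.5342, 0.103, 0.094]
tcp_rot: [[-0.995, -0.097, 0.003], [-0.097, 0.995, 0.001], [-0.003, 0.0, -1.0]]
force: [2.7, 2.1, 4.5]
opening: 0.004
grasp_force: 2.0
```

```bash
python3 kn.py
```

```text
12.1 [0.5342 0.103  0.094 ] track [ 0.0941 -0.0006  0.0265] F track [-3.6235 -1.7864  3.979 ] op 0.004179629995429292 toolx yaw 185.53937186454294
side 28 disc front [0.1268 0.1289 0.1294]
side 1 stud top [0.1138 0.0004 0.059 ] [0.1138 0.0004 0.059 ]
wrist 1200 disc front [0.1277 0.1298 0.131 ]
wrist 393 stud top [ 0.1112 -0.0031  0.0624] [0.1161 0.0018 0.0646]
```

move_arm(increments=[{"xyz": [2,0,0],"roll": 0,"grip": 0},{"xyz": [2,0,0.3],"roll": 0,"grip": 0},{"xyz": [2,0,0.4],"roll": 0,"grip": 0},{"xyz": [2,0,0.4],"roll": 0,"grip": 0},{"xyz": [0,0,0],"roll": 0,"grip": 0}])

```text
time_s: 12.62
position: [0.5234, 0.1018, 0.0916]
tcp_rot: [[-0.995, -0.098, -0.004], [-0.098, 0.995, -0.001], [0.004, -0.0, -1.0]]
force: [0.0, 0.5, 0.5]
opening: 0.006
grasp_force: 0.6
```

```bash
python3 kn.py
```

```text
12.6167 [0.5234 0.1018 0.0916] track [ 0.1053 -0.0004  0.026 ] F track [-0.1883 -0.5184  0.5254] op 0.005673745094812993 toolx yaw 185.60143933850688
side 32 disc front [0.1387 0.1415 0.1424]
side 2 stud top [ 0.1246 -0.0014  0.0635] [ 0.125  -0.0008  0.0649]
wrist 1216 disc front [0.1386 0.1405 0.1491]
wrist 397 stud top [ 0.1222 -0.0029  0.0625] [0.1272 0.0023 0.0647]
```

move_arm(increments=[{"xyz": [2,0,0.3],"roll": 0,"grip": 0},{"xyz": [2,0,0.3],"roll": 0,"grip": 0},{"xyz": [2,0,0.3],"roll": 0,"grip": 0},{"xyz": [2,0,0.3],"roll": 0,"grip": 0},{"xyz": [0,0,0],"roll": 0,"grip": 0}])

```text
time_s: 13.13
position: [0.5161, 0.101, 0.0908]
tcp_rot: [[-0.995, -0.097, -0.002], [-0.097, 0.995, -0.0], [0.002, -0.0, -1.0]]
force: [-0.9, 1.4, 0.9]
opening: 0.003
grasp_force: 0.0
```

```bash
python3 st.py
```

```text
13.1333 [0.5161 0.101  0.0908] track [ 0.1127 -0.0004  0.0264] F track [ 0.64   -1.4748  1.0181] op 0.003393034733324623 toolx yaw 185.58296795309363
```

move_arm(increments=[{"xyz": [1,0,0.17],"roll": 0,"grip": 0},{"xyz": [1,0,0.17],"roll": 0,"grip": 0},{"xyz": [0,0,0],"roll": 0,"grip": 0},{"xyz": [0,0,0],"roll": 0,"grip": 0}])

```text
time_s: 13.47
position: [0.5153, 0.101, 0.0907]
tcp_rot: [[-0.995, -0.097, -0.0], [-0.097, 0.995, -0.0], [0.0, -0.0, -1.0]]
force: [0.2, 0.6, -0.4]
opening: 0.007
grasp_force: 0.0
```

```bash
cat > f.py <<'E'
from h import *
np.set_printoptions(precision=4,suppress=True)
t=np.load("tf.npz"); F=[]
for i in range(5):
    s=bot.read_state(); F.append(np.array(s["force"])@t["R"]); bot.capture("side")
s=bot.read_state(); p=np.array(s["position"]); print(s["time_s"],"track",(p-t["o"])@t["R"],"F",np.mean(F,0),np.std(F,0),s["grasp_force"])
E
python3 f.py
```

```text
13.7167 track [ 0.1134 -0.0004  0.0265] F [ 0.266  -0.3582 -0.1253] [0.4352 0.1804 0.3149] 0.0
```

move_arm(increments=[{"xyz": [1,0,0.17],"roll": 0,"grip": 0},{"xyz": [1,0,0.17],"roll": 0,"grip": 0},{"xyz": [0,0,0],"roll": 0,"grip": 0},{"xyz": [0,0,0],"roll": 0,"grip": 0}])

```text
time_s: 14.05
position: [0.5133, 0.1008, 0.0904]
tcp_rot: [[-0.995, -0.097, -0.0], [-0.097, 0.995, -0.0], [0.0, -0.0, -1.0]]
force: [0.6, -0.3, 0.2]
opening: 0.003
grasp_force: 0.1
```

```bash
python3 f.py; python3 kn.py
```

```text
14.3 track [ 0.1154 -0.0004  0.0265] F [-0.2386 -0.0716 -0.1771] [0.2384 0.4487 0.2185] 0.0524856336414814
14.3 [0.5133 0.1008 0.0903] track [ 0.1154 -0.0004  0.0265] F track [-1.0563 -0.3252 -0.0054] op 0.004962137347338423 toolx yaw 185.56812108634955
side 27 disc front [0.1469 0.1489 0.1495]
side 0 stud top  
wrist 1119 disc front [0.1477 0.1495 0.15  ]
wrist 380 stud top [ 0.1314 -0.004   0.0617] [0.1361 0.0012 0.0635]
```

move_arm(increments=[{"xyz": [1,0,0.17],"roll": 0,"grip": 0},{"xyz": [1,0,0.17],"roll": 0,"grip": 0},{"xyz": [0,0,0],"roll": 0,"grip": 0},{"xyz": [0,0,0],"roll": 0,"grip": 0}])

```text
time_s: 14.73
position: [0.5113, 0.1006, 0.09]
tcp_rot: [[-0.995, -0.097, -0.0], [-0.097, 0.995, -0.0], [0.0, 0.0, -1.0]]
force: [-0.2, -0.2, -0.3]
opening: 0.005
grasp_force: 0.1
```

```bash
python3 f.py
```

```text
14.9833 track [ 0.1175 -0.0004  0.0264] F [0.1045 0.0449 0.069 ] [0.3474 0.2384 0.7772] 0.018214354058727622
```

move_arm(increments=[{"xyz": [1,0,0.17],"roll": 0,"grip": 0},{"xyz": [1,0,0.17],"roll": 0,"grip": 0},{"xyz": [0,0,0],"roll": 0,"grip": 0},{"xyz": [0,0,0],"roll": 0,"grip": 0}])

```text
time_s: 15.32
position: [0.5093, 0.1004, 0.0897]
tcp_rot: [[-0.995, -0.097, -0.0], [-0.097, 0.995, -0.0], [0.0, 0.0, -1.0]]
force: [0.2, -0.5, -0.0]
opening: 0.007
grasp_force: 0.1
```

```bash
python3 f.py
```

```text
15.5667 track [ 0.1195 -0.0005  0.0265] F [-0.0671  0.1307 -0.0078] [0.2902 0.2612 0.3777] 0.023511283798143268
```

move_arm(increments=[{"xyz": [1,0,0.17],"roll": 0,"grip": 0},{"xyz": [1,0,0.17],"roll": 0,"grip": 0},{"xyz": [0,0,0],"roll": 0,"grip": 0},{"xyz": [0,0,0],"roll": 0,"grip": 0}])

```text
time_s: 15.9
position: [0.5081, 0.1002, 0.0896]
tcp_rot: [[-0.995, -0.097, 0.002], [-0.097, 0.995, 0.0], [-0.002, -0.0, -1.0]]
force: [2.3, 0.8, -0.2]
opening: 0.005
grasp_force: 0.8
```

```bash
python3 f.py; python3 kn.py
```

```text
16.15 track [ 0.1209 -0.0004  0.0265] F [-2.1774  0.0953  0.1158] [0.4054 0.3817 0.4637] 1.0154718160629272
16.15 [0.5079 0.1002 0.0895] track [ 0.1209 -0.0004  0.0265] F track [-1.9432 -0.0469  0.5859] op 0.0061517485927640204 toolx yaw 185.5653257865517
side 23 disc front [0.1481 0.1492 0.1495]
side 0 stud top  
wrist 805 disc front [0.1483 0.1495 0.15  ]
wrist 377 stud top [ 0.1367 -0.004   0.0618] [0.1414 0.0007 0.0635]
```

Contact at track x of about 121 mm, pushing with 2.2 N. I increase gently.

move_arm(increments=[{"xyz": [0.7,0,0.12],"roll": 0,"grip": 0},{"xyz": [0.7,0,0.12],"roll": 0,"grip": 0},{"xyz": [0,0,0],"roll": 0,"grip": 0},{"xyz": [0,0,0],"roll": 0,"grip": 0}])

```text
time_s: 16.58
position: [0.507, 0.1001, 0.0895]
tcp_rot: [[-0.995, -0.097, 0.002], [-0.097, 0.995, 0.0], [-0.002, -0.0, -1.0]]
force: [3.8, 0.7, 1.9]
opening: 0.004
grasp_force: 2.0
```

```bash
python3 f.py
```

```text
16.8333 track [ 0.1222 -0.0003  0.0266] F [-4.0667 -0.1596  1.7293] [0.3822 0.0856 0.6274] 2.252872511744499
```

move_arm(increments=[{"xyz": [0.7,0,0.12],"roll": 0,"grip": 0},{"xyz": [0.5,0,0.12],"roll": 0,"grip": 0},{"xyz": [0,0,0],"roll": 0,"grip": 0},{"xyz": [0,0,0],"roll": 0,"grip": 0}])

```text
time_s: 17.17
position: [0.5061, 0.1, 0.0893]
tcp_rot: [[-0.995, -0.097, 0.003], [-0.097, 0.995, 0.0], [-0.003, -0.0, -1.0]]
force: [5.4, 0.7, 3.7]
opening: -0.001
grasp_force: 2.9
```

```bash
python3 f.py
```

```text
17.4167 track [ 0.1228 -0.0003  0.0267] F [-6.1856 -0.248   3.2592] [0.1683 0.3525 0.7128] 2.8844156116247177
```

move_arm(increments=[{"xyz": [0.7,0,0.1],"roll": 0,"grip": 0},{"xyz": [0.7,0,0.1],"roll": 0,"grip": 0},{"xyz": [0,0,0],"roll": 0,"grip": 0},{"xyz": [0,0,0],"roll": 0,"grip": 0}])

```text
time_s: 17.75
position: [0.5056, 0.0999, 0.0894]
tcp_rot: [[-0.995, -0.097, 0.005], [-0.097, 0.995, 0.0], [-0.005, -0.0, -1.0]]
force: [5.9, 0.7, 5.6]
opening: 0.002
grasp_force: 3.4
```

```bash
python3 f.py
```

```text
18.0 track [ 0.1233 -0.0002  0.0268] F [-6.7306 -0.0575  3.965 ] [0.4015 0.4247 0.4474] 3.348846137523651
```

move_arm(increments=[{"xyz": [0.7,0,0.1],"roll": 0,"grip": 0},{"xyz": [0.6,0,0.1],"roll": 0,"grip": 0},{"xyz": [0,0,0],"roll": 0,"grip": 0},{"xyz": [0,0,0],"roll": 0,"grip": 0}])

```text
time_s: 18.33
position: [0.5051, 0.0997, 0.0895]
tcp_rot: [[-0.995, -0.097, 0.007], [-0.097, 0.995, 0.0], [-0.007, -0.0, -1.0]]
force: [6.6, 1.3, 5.3]
opening: 0.007
grasp_force: 3.8
```

```bash
python3 f.py
```

```text
18.5833 track [ 0.1238 -0.0002  0.027 ] F [-7.261  -0.3784  4.3195] [0.44   0.4479 0.3608] 3.801957070827484
```

The stop is pressed with roughly 6 to 8 N. I back off slowly so the knob stays against the blade.

move_arm(increments=[{"xyz": [-1,0,-0.2],"roll": 0,"grip": 0},{"xyz": [-1,0,-0.2],"roll": 0,"grip": 0},{"xyz": [-1,0,-0.2],"roll": 0,"grip": 0},{"xyz": [-1,0,-0.2],"roll": 0,"grip": 0},{"xyz": [-1,0,-0.2],"roll": 0,"grip": 0}])

```text
time_s: 19.0
position: [0.5065, 0.1002, 0.0893]
tcp_rot: [[-0.995, -0.097, -0.001], [-0.097, 0.995, -0.0], [0.001, 0.0, -1.0]]
force: [3.7, 0.4, 1.1]
opening: 0.006
grasp_force: 1.7
```

move_arm(increments=[{"xyz": [-1,0,-0.2],"roll": 0,"grip": 0},{"xyz": [-1,0,-0.2],"roll": 0,"grip": 0},{"xyz": [-2,0,-0.3],"roll": 0,"grip": 0},{"xyz": [-3,0,-0.5],"roll": 0,"grip": 0},{"xyz": [-5,0,-0.9],"roll": 0,"grip": 0}])

```text
time_s: 19.42
position: [0.5168, 0.1014, 0.0909]
tcp_rot: [[-0.995, -0.097, -0.005], [-0.097, 0.995, 0.0], [0.005, 0.001, -1.0]]
force: [-0.4, -0.5, -0.5]
opening: 0.004
grasp_force: 0.0
```

move_arm(increments=[{"xyz": [-10,0,-10],"roll": 0,"grip": 0},{"xyz": [-10,0,-30],"roll": 0,"grip": 0},{"xyz": [-10,0,-30],"roll": 0,"grip": 0},{"xyz": [0,0,-20],"roll": 0,"grip": 0},{"xyz": [0,0,0],"roll": 0,"grip": 0}])

```text
time_s: 19.83
position: [0.5521, 0.1044, 0.1858]
tcp_rot: [[-0.995, -0.097, 0.008], [-0.097, 0.995, -0.0], [-0.008, -0.001, -1.0]]
force: [0.8, -0.1, 1.1]
opening: 0.009
grasp_force: 0.0
```

```bash
python3 f.py
python3 - <<'E'
from h import *
np.set_printoptions(precision=4,suppress=True)
t=np.load("tf.npz"); im,d,K,T,P=shot("wrist"); L=(P-t["o"])@t["R"]
cv2.imwrite("pics/w6.png",cv2.resize(im[0:280,180:400,::-1],None,fx=2,fy=2))
m=(d>0)&(abs(L[...,1])<.02)&(L[...,0]>.10)&(L[...,0]<.21)
for lo,hi in [(.059,.066),(.0125,.0185)]:
    k=m&(L[...,2]>lo)&(L[...,2]<hi)&((abs(L[...,1])<.01)|(lo>.03)); q=L[k]; print(lo,len(q),q.mean(0),np.percentile(q,2,axis=0),np.percentile(q,98,axis=0))
k=m&(abs(L[...,1])<.009)
for x0 in np.arange(.108,.19,.004):
    q=L[k&(abs(L[...,0]-x0)<.002)&(L[...,2]<.02)]; print(round(x0,3),len(q),(np.median(q[:,2])*1e3).round(1) if len(q) else "",im[k&(abs(L[...,0]-x0)<.002)&(L[...,2]<.02)].mean().round() if len(q) else "")
E
```

```text
20.0833 track [ 0.0667 -0.0006  0.1091] F [ 0.1861  0.227  -0.1181] [0.5964 0.501  0.5938] 0.0
0.059 155 [ 0.1356 -0.004   0.0618] [ 0.131  -0.0082  0.06  ] [0.1401 0.0005 0.0633]
0.0125 1149 [0.1441 0.0001 0.0157] [ 0.1156 -0.0099  0.0128] [0.1939 0.0093 0.0175]
0.108 95 -0.1 148.0
0.112 81 -0.1 116.0
0.116 79 15.5 53.0
0.12 100 15.9 26.0
0.124 80 15.9 26.0
0.128 100 16.1 47.0
0.132 62 16.6 77.0
0.136 34 16.2 71.0
0.14 42 16.4 57.0
0.144 53 16.1 46.0
0.148 88 15.9 38.0
0.152 98 15.9 35.0
0.156 100 15.7 68.0
0.16 84 16.4 158.0
0.164 36 0.0 164.0
0.168 113 0.3 135.0
0.172 95 1.0 137.0
0.176 80 0.5 164.0
0.18 93 0.7 169.0
0.184 89 0.7 168.0
0.188 98 0.5 167.0
```

View pics/w6.png

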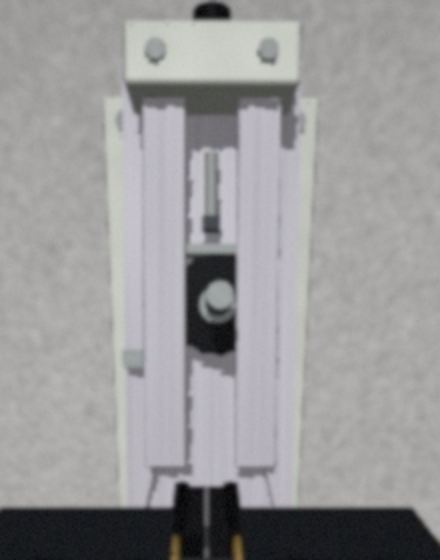

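The wrist view shows the disc flush against the blade (row 255), with the stud at (217,297) upright in the slot. The retreat sped up towards its end, so I'll touch up once more and come off more slowly to be sure contact remains.

move_arm(increments=[{"xyz": [10,0,25],"roll": 0,"grip": 0},{"xyz": [10,0,30],"roll": 0,"grip": 0},{"xyz": [3,0,20],"roll": 0,"grip": 0},{"xyz": [0,0,12],"roll": 0,"grip": 0},{"xyz": [0,0,0],"roll": 0,"grip": 0}])

```text
time_s: 20.55
position: [0.5226, 0.102, 0.091]
tcp_rot: [[-0.995, -0.097, -0.009], [-0.097, 0.995, 0.0], [0.009, 0.001, -1.0]]
force: [0.7, -0.6, -0.8]
opening: 0.007
grasp_force: 0.0
```

```bash
python3 f.py
```

```text
20.8 track [ 0.1011 -0.0003  0.0291] F [ 0.3518  0.2296 -0.0238] [0.511  0.3224 0.4835] 0.0
```

move_arm(increments=[{"xyz": [5,0,2],"roll": 0,"grip": 0},{"xyz": [5,0,1.5],"roll": 0,"grip": 0},{"xyz": [4,0,1.2],"roll": 0,"grip": 0},{"xyz": [2,0,0.4],"roll": 0,"grip": 0},{"xyz": [1,0,0.3],"roll": 0,"grip": 0}])

```text
time_s: 21.22
position: [0.5086, 0.1004, 0.0893]
tcp_rot: [[-0.995, -0.097, -0.0], [-0.097, 0.995, 0.0], [0.0, 0.0, -1.0]]
force: [0.5, -0.6, 0.8]
opening: 0.009
grasp_force: 0.2
```

```bash
python3 f.py
```

```text
21.4667 track [ 0.1195 -0.0004  0.026 ] F [ 0.2688  0.2431 -0.0505] [0.4505 0.6359 0.7019] 0.0
```

move_arm(increments=[{"xyz": [0.8,0,0.1],"roll": 0,"grip": 0},{"xyz": [0.8,0,0.1],"roll": 0,"grip": 0},{"xyz": [0.6,0,0.1],"roll": 0,"grip": 0},{"xyz": [0,0,0],"roll": 0,"grip": 0},{"xyz": [0,0,0],"roll": 0,"grip": 0}])

```text
time_s: 21.88
position: [0.5079, 0.1001, 0.0892]
tcp_rot: [[-0.995, -0.097, 0.002], [-0.097, 0.995, 0.0], [-0.002, -0.0, -1.0]]
force: [1.6, -0.1, 0.8]
opening: 0.005
grasp_force: 1.1
```

```bash
python3 f.py
```

```text
22.1333 track [ 0.1213 -0.0003  0.0262] F [-2.1771  0.0191  0.6316] [0.3059 0.2741 0.6113] 1.4072519168257713
```

move_arm(increments=[{"xyz": [0.8,0,0.1],"roll": 0,"grip": 0},{"xyz": [0,0,0],"roll": 0,"grip": 0},{"xyz": [-0.3,0,0],"roll": 0,"grip": 0},{"xyz": [-0.3,0,0],"roll": 0,"grip": 0},{"xyz": [-0.3,0,-0.1],"roll": 0,"grip": 0}])

```text
time_s: 22.55
position: [0.5073, 0.1001, 0.089]
tcp_rot: [[-0.995, -0.097, 0.0], [-0.097, 0.995, -0.0], [-0.0, -0.0, -1.0]]
force: [2.5, 0.5, 2.5]
opening: 0.007
grasp_force: 1.7
```

move_arm(increments=[{"xyz": [-0.3,0,0],"roll": 0,"grip": 0},{"xyz": [-0.3,0,-0.1],"roll": 0,"grip": 0},{"xyz": [-0.3,0,0],"roll": 0,"grip": 0},{"xyz": [-0.3,0,-0.1],"roll": 0,"grip": 0},{"xyz": [-0.3,0,0],"roll": 0,"grip": 0}])

```text
time_s: 22.97
position: [0.5078, 0.1002, 0.0888]
tcp_rot: [[-0.995, -0.097, -0.002], [-0.097, 0.995, -0.0], [0.002, 0.0, -1.0]]
force: [2.0, 0.1, 1.1]
opening: 0.007
grasp_force: 0.9
```

move_arm(increments=[{"xyz": [-0.3,0,0],"roll": 0,"grip": 0},{"xyz": [-0.3,0,-0.1],"roll": 0,"grip": 0},{"xyz": [-0.3,0,0],"roll": 0,"grip": 0},{"xyz": [-0.3,0,-0.1],"roll": 0,"grip": 0},{"xyz": [-0.3,0,0],"roll": 0,"grip": 0}])

```text
time_s: 23.38
position: [0.5089, 0.1006, 0.0889]
tcp_rot: [[-0.995, -0.097, -0.002], [-0.097, 0.995, 0.0], [0.002, 0.0, -1.0]]
force: [-0.2, 0.3, 0.4]
opening: 0.005
grasp_force: 0.0
```

move_arm(increments=[{"xyz": [-0.4,0,-0.1],"roll": 0,"grip": 0},{"xyz": [-0.5,0,-0.1],"roll": 0,"grip": 0},{"xyz": [-1,0,-0.2],"roll": 0,"grip": 0},{"xyz": [-2,0,-0.4],"roll": 0,"grip": 0},{"xyz": [-4,0,-0.7],"roll": 0,"grip": 0}])

```text
time_s: 23.8
position: [0.5175, 0.1013, 0.0907]
tcp_rot: [[-0.995, -0.097, -0.001], [-0.097, 0.995, 0.0], [0.001, 0.0, -1.0]]
force: [1.0, 0.8, -0.4]
opening: 0.005
grasp_force: 0.0
```

move_arm(increments=[{"xyz": [-8,0,-5],"roll": 0,"grip": 0},{"xyz": [-8,0,-20],"roll": 0,"grip": 0},{"xyz": [-5,0,-30],"roll": 0,"grip": 0},{"xyz": [0,0,-30],"roll": 0,"grip": 0},{"xyz": [0,0,0],"roll": 0,"grip": 0}])

```text
time_s: 24.22
position: [0.5441, 0.1034, 0.1818]
tcp_rot: [[-0.995, -0.097, 0.013], [-0.097, 0.995, -0.0], [-0.013, -0.001, -1.0]]
force: [1.0, 0.6, -0.3]
opening: -0.0
grasp_force: 0.0
```

```bash
python3 f.py
python3 - <<'E'
from h import *
np.set_printoptions(precision=4,suppress=True)
t=np.load("tf.npz"); im,d,K,T,P=shot("wrist"); L=(P-t["o"])@t["R"]
m=(d>0)&(abs(L[...,1])<.02)&(L[...,0]>.10)&(L[...,0]<.21)&(L[...,2]>.059)&(L[...,2]<.066)
q=L[m]; print(len(q),q.mean(0),np.percentile(q,2,axis=0),np.percentile(q,98,axis=0))
E
```

```text
24.4667 track [ 0.0769 -0.0005  0.1055] F [-0.023   0.0558  0.0052] [0.5055 0.5731 0.6116] 0.0
152 [ 0.1358 -0.004   0.062 ] [ 0.1314 -0.0087  0.061 ] [0.1406 0.0006 0.0633]
```

The knob is flat at 62 mm, against the blade, and let go. I'm handing in.

```bash
python3 -c "
from rig import bot
print(bot.hand_in())"
```

```text
the job is handed in; nothing more can be done
None
```

I handed the job in at about 24.5 s: the knob stands flat in the chute past the check roller, against the stop blade and let go. It pressed the stop with roughly 6–8 N (estimated from the wrist force); no verdict came back, the final blade contact is judged only by touch and camera, and the arm never went near the socket unit, bracket or mug.

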